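Find the high side of a tilting microscope stage with a probe and level it

ROBOT

A 6-joint arm with a two-finger parallel gripper is mounted at the origin on the work surface. World frame = base frame: x ahead of the robot, y to its left, z up, the work surface at z = 0. Lengths are in m, angles in rad, forces in N, time in s.
With the tool pointing down it reaches from about 0.325 to 0.85 m from the base axis. Payload 4.4 kg.
Tool frame: the origin (TCP) lies midway between the tips of the shut fingers; the grasp point (between the pads) lies 19 mm behind it; z points along the fingers, y is the line along which they close (so a half turn about z gives the same grasp; the last joint's range is limited). The gripper opens to 94 mm and grips with 3 to 60 N. Pads are 16 mm wide; open, the fingers measure 119 mm over their backs; the gripper's body (75 mm by 177 mm) begins 78 mm behind the grasp point.
Start: joints at [-1.462, 0.207, 1.542, -0, 1.393, -0.15], TCP at [0.147, -0.556, 0.205] pointing down, gripper open.
Joint ranges: [-2.73, 2.73], [-0.86, 2.22], [0.23, 2.46], [-1.11, 4.25], [0.08, 2.63], [-2.82, 2.82]. Speed limits (rad/s): [2.79, 2.79, 3.14, 3.14, 3.14, 3.14].

INTERFACE

Orientations are given as [roll, pitch, yaw] about the fixed x, y, z axes, in that order (R = Rz(yaw) Ry(pitch) Rx(roll)).
In Python, from plant import env gives the robot as it stands.
- The arm moves only by the shell command python3 -m handwheel 'ROWS'. ROWS is JSON, a list of rows, each a list of 7 numbers: the shift along the tool's x, y, z each as a share of 0.5 m, from -1 to 1, then the turn, a rotation vector about the tool's x, y, z each as a share of 60 degrees, from -1 to 1, then the closure in counts, from 0 (fully open) to 255 (shut). In form: [[x, y, z, rx, ry, rz, hand], ...]. A call has 1 to 8 rows; each row is the pose to reach, as a shift and turn from the pose commanded when the call began, along the tool's axes at that moment; what a row does not reach only later rows make up. A row lasts 1/12 s, in which the tool goes at most 41.7 mm and 7.16 degrees, less where a joint would pass 70% of its speed; a pose out of reach is approached as far as the arm can. A call with a number of a shift or a turn outside -1 to 1 is refused whole. A call with a gripper value outside its range is refused whole. The fingers move at their own pace and stop on an object; the grip force is fixed at half the most. Time passes only in rows, so rows that repeat a pose let the fingers close. It gives the time, the measured TCP pose, the force, the opening and the grip force at its end, in the units of the state.
- env.read_state(): the state, without advancing time (a new reading comes with each control period).
- env.capture(name): name is "scene" or "top" or "wrist"; returns a dict with "img" (384x512x3 uint8, red, green, blue), "z_map" (384x512 float32, m along the optical axis (not along the pixel's ray), 0 where there is no reading), "fx", "fy", "cx", "cy" (pixels), "extrinsics" (4x4, takes a point from world to camera coordinates); the wrist camera has in their place "T_tool_cam" (4x4, takes a point from camera to tool coordinates, whose origin is the TCP and whose axes are the flange's). Camera axes: x right, y up, looking along -z (the intrinsics and any distortion apply to the point x, -y, -z); pixel columns grow to the right and rows downward; lengths in m; the calibration is good to about 2 mm. A picture is of the moment at which its call begins: read the wrist's pose just before it.
- env.hand_in(): hands the job in; it is judged then, once.
The state is a dict: "clock": time; "joint_positions": joint angles; "joint_vel": joint speeds; "joint_efforts": joint torques, N m; "ee_pos": TCP position; "eef_rot": TCP orientation; "wrist_force": force on the tool from outside, world axes, zero at the start; "moment": the same for the moment, N m; "finger_gap": opening from 0.0 (shut) to 1.0 (fully open); "grasp_force": force on a finger pad.
Only numpy, scipy, OpenCV 4.12 (cv2) and the standard library are available. Lean on these libraries where they do the work, as an engineer would, in place of code of your own. Each camera call takes 0.05 s, during which the arm holds its last target. There are 200 camera calls.

TASK

The round specimen plate of the tilting microscope stage leans to one side. Take the orange probe from its wooden block and, touching gently with its tip, feel the plate's height near the edge beside the red, then the yellow, then the blue mark without shifting it; from that find where it stands high and press the high side down with the probe until the plate is level. Then stand the probe back in its block, never pressing hard, touching the stage with nothing but the probe and leaving the dish, jar and clip pot alone.

Things in the scene. Friction and masses are not known exactly. Their poses are not given: they have to be found in the camera images.
- stage_base: grey square base plate of the tilting stage, 190 x 190 x 18 mm, fixed to the desk; origin at the centre of its underside, z up. A dark column on it carries the white round plate. Three flat coloured dots of 17 mm lie on the base 83 mm from its centre: red towards its -x, yellow towards (0.5, -0.87) and blue towards (0.5, 0.87) of its x and y axes
- plate_centre (a point): centre of the top face of the white round plate (130 mm across, 6 mm thick), 64 mm above the desk. The plate pivots about a level line through this point, so the point stays put. The direction of the lean differs every time and is not given. Pressing with more than 20 N would harm the pivot
- touch_red (a point): fixed point 50 mm from the plate's centre towards the red dot, at the height that the level plate's top face would have (64 mm above the desk); the leaning plate lies up to 8 mm above or below it here
- touch_yellow (a point): the same towards the yellow dot
- touch_blue (a point): the same towards the blue dot
- plate_tilt (a joint): lean of the plate, rad: starts at 0.10 to 0.14, 0 is level, negative is pushed over too far. It does not tell the direction. The pivot is stiff by dry friction, without springing back: about 7 N pressed down 50 mm from the centre at the high or low spot shifts it, more is needed nearer the pivot line, and light touches of 2 to 3 N do not shift it
- probe: loose hand probe, 138 mm long, 80 g, standing upright with its tip down in the hole of the wooden block; origin at the very bottom of the steel ball tip (10 mm across), z up along the probe. Thin 7 mm shaft up to 62 mm, black collar 34 mm across from 62 to 68 mm, then a square orange handle 18 x 18 mm (sides along the probe's x and y) from 68 to 138 mm
- probe_tip (a point): the very bottom of the probe's ball tip (same point as the probe's origin)
- stand: dark wooden block, 70 x 70 x 75 mm, fixed to the desk, with an upright hole 21 mm across right through its centre; origin at the centre of its underside. The probe's collar rests on the block's top with the tip 13 mm above the desk
- stand_top (a point): centre of the hole's mouth on the block's top, 75 mm above the desk
- dish: bystander: round glass dish with a grey rock, 90 mm across, 29 mm high, origin at the centre of its underside
- jar: bystander: small amber jar with a white cap, 40 mm across, 60 mm high, origin at the centre of its underside
- clip_pot: bystander: orange pot with paper clips, 64 mm across, 62 mm high with the clips, origin at the centre of its underside
Things that resemble listed ones, but are neither listed nor needed, are in the scene too. What is shaped like the probe but turquoise is not meant.

How it is judged:
By the outcome, as a careful person would: the job done as asked, in the order asked, and still so for the second after the job is handed in, with the robot touching nothing.
It also fails if it takes over 69 s, if anything falls off the work surface, if the arm or the gripper's body presses on something with over 40 N, if the wrist force passes 120 N, or if a joint passes its speed limit or range.

## Working session

There is one attempt and no reset: what is moved stays moved. The work goes in short steps, Python scripts to look and compute and a shell command to move; the robot and the scene stay as the last step left them, time stands still between calls to the robot, and variables do not carry over. Pictures are saved under pics/ and viewed, at most 10 in all, crops included, and the job is handed in when it is done.

```bash
ls; mkdir -p pics; python3 - <<'E'
from plant import env
import cv2,numpy as np
s=env.read_state(); print({k:np.round(v,4).tolist() for k,v in s.items()})
for n in("scene","top"):
    c=env.capture(n); np.savez(f"pics/{n}0.npz",**c); cv2.imwrite(f"pics/{n}0.png",c["img"][:,:,::-1])
    print(n,c.keys(),c["fx"],c["fy"],c["cx"],c["cy"],np.round(c["extrinsics"],4).tolist())
a=[cv2.imread(f"pics/{n}0.png") for n in("scene","top")]
E
```

```text
pics
{'clock': 0.0, 'joint_positions': [-1.4625, 0.2074, 1.5429, 0.0, 1.3935, -0.1505], 'joint_vel': [-0.0008, 0.0011, -0.0003, -0.0006, 0.0006, -0.0005], 'joint_efforts': [-0.0003, -37.088, -28.1416, 0.0698, 0.0361, -0.0002], 'ee_pos': [0.147, -0.555, 0.2043], 'eef_rot': [-3.1394, -0.0003, 0.2588], 'wrist_force': [0.2767, -0.1782, -1.0313], 'moment': [-0.0602, 0.0194, 0.0229], 'grasp_force': 0.0, 'finger_gap': 1.0004}
scene dict_keys(['img', 'z_map', 'fx', 'fy', 'cx', 'cy', 'extrinsics']) 467.5389706620051 467.5389706620051 248.15931140420963 193.41720016646374 [[0.79, 0.613, -0.011, -0.5087], [-0.4498, 0.5918, 0.6689, 0.2242], [0.4165, -0.5235, 0.7433, -1.6088], [0.0, 0.0, 0.0, 1.0]]
top dict_keys(['img', 'z_map', 'fx', 'fy', 'cx', 'cy', 'extrinsics']) 387.6505947585327 387.6505947585327 254.8839699732805 197.52744663391863 [[-0.0104, -0.9999, -0.0115, 0.0004], [0.997, -0.0113, 0.0761, -0.609], [-0.0762, -0.0107, 0.997, -1.1899], [0.0, 0.0, 0.0, 1.0]]
```

View pics/scene0.png

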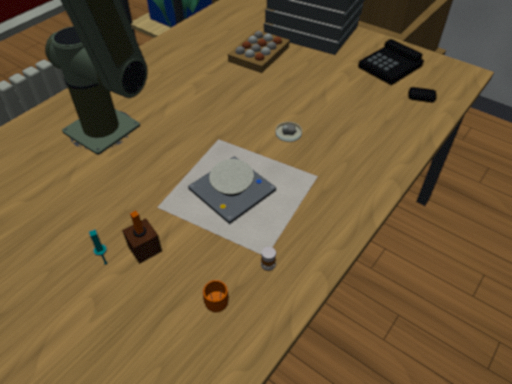

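View pics/top0.png

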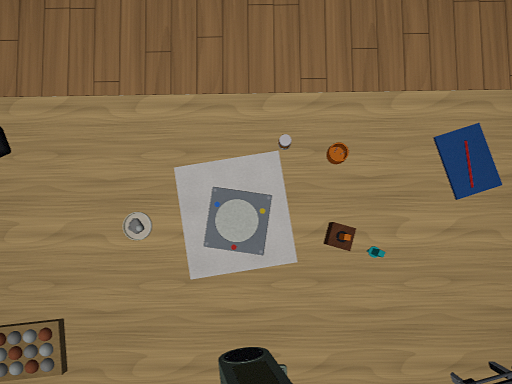

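The scene view shows the orange probe in the wooden block at (139,222), with the turquoise look-alike loose at (97,240). In the top view they are at (343,237) and (376,252). The stage is at (237,220), with the red dot at (234,247), yellow at (262,211) and blue at (217,204). The pot is at (337,153), the jar at (285,141) and the dish at (137,226).

```bash
cat > h.py <<'E'
from plant import env
import cv2,numpy as np
from scipy.spatial.transform import Rotation as R
def tool():
    s=env.read_state(); T=np.eye(4); T[:3,:3]=R.from_euler('xyz',s["eef_rot"]).as_matrix(); T[:3,3]=s["ee_pos"]; return T
def shot(n,f):
    T=tool(); c=env.capture(n)
    W=T@c["T_tool_cam"] if n=="wrist" else np.linalg.inv(c["extrinsics"])
    c["W"]=W; np.savez(f"pics/{f}.npz",**c); cv2.imwrite(f"pics/{f}.png",c["img"][:,:,::-1]); return c
def load(f): 
    c=dict(np.load(f"pics/{f}.npz"))
    if "W" not in c: c["W"]=np.linalg.inv(c["extrinsics"])
    return c
def ray(c,p):
    p=np.atleast_2d(np.asarray(p,float)); d=np.c_[(p[:,0]-c["cx"])/c["fx"],-(p[:,1]-c["cy"])/c["fy"],-np.ones(len(p))]
    return c["W"][:3,3],d@c["W"][:3,:3].T
def onz(c,p,z):
    o,d=ray(c,p); return o+d*((z-o[2])/d[:,2])[:,None]
def cross(c1,p1,c2,p2):
    o1,d1=ray(c1,p1);o2,d2=ray(c2,p2);d1,d2=d1[0],d2[0]
    t=np.linalg.lstsq(np.c_[d1,-d2],o2-o1,rcond=None)[0]; a,b=o1+t[0]*d1,o2+t[1]*d2
    return (a+b)/2,np.linalg.norm(a-b)
def deep(c,p):
    o,d=ray(c,p);p=np.atleast_2d(p).astype(int); z=c["z_map"][p[:,1],p[:,0]]; return o+d*z[:,None]
def blobs(c,lo,hi,box=None,amin=6):
    hsv=cv2.cvtColor(c["img"],cv2.COLOR_RGB2HSV); m=cv2.inRange(hsv,np.array(lo),np.array(hi))
    if box: k=np.zeros_like(m);k[box[1]:box[3],box[0]:box[2]]=1;m*=k
    n,_,st,ce=cv2.connectedComponentsWithStats(m); return m,[(np.round(ce[i],1).tolist(),st[i].tolist()) for i in range(1,n) if st[i,4]>=amin]
E
python3 - <<'E'
from h import *
t,s=load("top0"),load("scene0")
Z=lambda v:np.round(v,4).tolist()
for n,c,b in(("top",t,(170,110,400,290)),("scene",s,(80,140,300,320))):
    for nm,lo,hi in(("red",(0,150,100),(5,255,255)),("or",(6,170,100),(15,255,255)),("yel",(18,150,120),(32,255,255)),("blue",(105,120,100),(125,255,255)),("turq",(85,120,80),(100,255,255))):
        print(n,nm,blobs(c,lo,hi,b)[1])
for p in((234,247),(262,211),(217,204)): print(Z(onz(t,p,.018)))
for nm,p in(("plate",(237,220)),("handle",(346,237)),("stand",(340,236)),("block",(332,240)),("jar",(285,141)),("dish",(137,226)),("pot",(337,153)),("turq",(376,252))): print(nm,Z(deep(t,p)))
for c,n,x,y in((s,"a",80,190),(t,"b",310,205)):
    cv2.imwrite(f"pics/crop_{n}.png",cv2.resize(c["img"][y:y+80,x:x+100,::-1],None,fx=4,fy=4,interpolation=cv2.INTER_CUBIC))
cv2.imwrite("pics/crop.png",np.hstack([cv2.imread(f"pics/crop_{n}.png") for n in"ab"]))
E
```

```text
top red [([233.3, 246.9], [231, 245, 5, 5, 18])]
top or [([337.5, 152.6], [329, 142, 20, 20, 227]), ([347.0, 236.9], [343, 234, 9, 7, 45])]
top yel [([262.0, 210.2], [260, 208, 5, 5, 19])]
top blue [([216.6, 204.0], [214, 202, 6, 5, 25])]
top turq [([371.7, 251.3], [367, 246, 11, 12, 47]), ([380.9, 253.1], [378, 250, 7, 7, 37])]
scene red []
scene or [([133.8, 213.6], [130, 210, 9, 8, 44]), ([215.1, 292.7], [203, 280, 25, 22, 260])]
scene yel [([222.5, 205.8], [220, 204, 6, 4, 16])]
scene blue [([258.4, 180.8], [256, 179, 6, 5, 23])]
scene turq [([92.6, 232.7], [90, 230, 6, 6, 26]), ([100.2, 250.5], [94, 245, 12, 10, 52])]
[[0.4556, 0.0605, 0.018]]
[[0.5668, -0.028, 0.018]]
[[0.5903, 0.1131, 0.018]]
plate [[0.5386, 0.048, 0.0619]]
handle [[0.4866, -0.2595, 0.1482]]
stand [[0.4885, -0.2521, 0.1038]]
block [[0.4762, -0.234, 0.0755]]
jar [[0.7791, -0.1008, 0.0592]]
dish [[0.5239, 0.3599, 0.0326]]
pot [[0.7493, -0.2691, 0.0096]]
turq [[0.4427, -0.3493, 0.1205]]
```

View pics/crop.png

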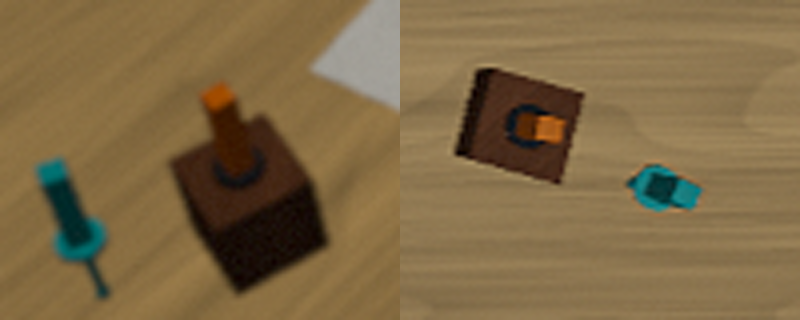

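Two candidates are probe-shaped. One is orange, in the block at scene (139,222) / top (343,237). The other is turquoise, beside it at scene (97,240) / top (376,252). The crop confirms the orange one stands in the dark wooden block, so that is the probe. Next I triangulate and bring the wrist camera near.

```bash
python3 - <<'E'
from h import *
t,s=load("top0"),load("scene0")
print("handle top",cross(t,(347,236.9),s,(133.8,213.6)))
print("yel",cross(t,(262,210.2),s,(222.5,205.8)),"blue",cross(t,(216.6,204),s,(258.4,180.8)))
c=shot("wrist","w0"); print(c["fx"],c["cx"],c["cy"],np.round(c["T_tool_cam"],3))
T=tool();print(T.round(3))
tgt=np.array([.43,-.25,.30]); print("shift rows",(T[:3,:3].T@(tgt-T[:3,3])/.5).round(3))
E
```

```text
handle top (array([ 0.4878764 , -0.26096057,  0.14891928]), np.float64(0.002913350606640876))
yel (array([ 0.57018933, -0.0271293 ,  0.01878363]), np.float64(0.002646820583933342)) blue (array([0.5915472 , 0.11557767, 0.01682444]), np.float64(0.0031549248524594085))
292.661215142712 260.71262704879615 193.22490461660513 [[-0.001  0.972  0.235  0.069]
 [ 1.     0.002 -0.001 -0.   ]
 [-0.002  0.235 -0.972 -0.18 ]
 [ 0.     0.     0.     1.   ]]
[[ 0.967  0.256 -0.     0.147]
 [ 0.256 -0.967  0.002 -0.555]
 [ 0.    -0.002 -1.     0.205]
 [ 0.     0.     0.     1.   ]]
shift rows [ 0.703 -0.446 -0.19 ]
```

```bash
python3 -m handwheel '[[0.1,-0.06,-0.2,0,0,0,0],[0.3,-0.2,-0.22,0,0,0,0],[0.7,-0.45,-0.22,0,0,0,0],[0.7,-0.45,-0.22,0,0,0,0],[0.7,-0.45,-0.22,0,0,0,0],[0.7,-0.45,-0.22,0,0,0,0],[0.7,-0.45,-0.22,0,0,0,0],[0.7,-0.45,-0.22,0,0,0,0]]'; python3 -c "
from h import *
T=tool();print(T[:3,3]);print((T[:3,:3].T@(np.array([.45,-.25,.31])-T[:3,3])/.5).round(3))"
```

```text
clock: 0.82
ee_pos: [0.3542, -0.3283, 0.2981]
eef_rot: [-3.141, -0.0, 0.258]
wrist_force: [0.3, -0.0, -0.5]
finger_gap: 0.997
grasp_force: 0.0
[ 0.35415908 -0.32831533  0.29813647]
[ 0.225 -0.102 -0.024]
```

```bash
python3 -m handwheel '[[0.22,-0.1,-0.02,0,0,0,0],[0.22,-0.1,-0.02,0,0,0,0],[0.22,-0.1,-0.02,0,0,0,0],[0.22,-0.1,-0.02,0,0,0,0],[0.22,-0.1,-0.02,0,0,0,0]]'; python3 -c "
from h import *
T=tool();print(T[:3,3]);shot('wrist','w1')"
```

```text
clock: 1.23
ee_pos: [0.4478, -0.2522, 0.3077]
eef_rot: [-3.141, 0.001, 0.263]
wrist_force: [1.1, 0.0, -0.6]
finger_gap: 0.999
grasp_force: 0.0
[ 0.44781558 -0.25223442  0.30774002]
```

View pics/w1.png

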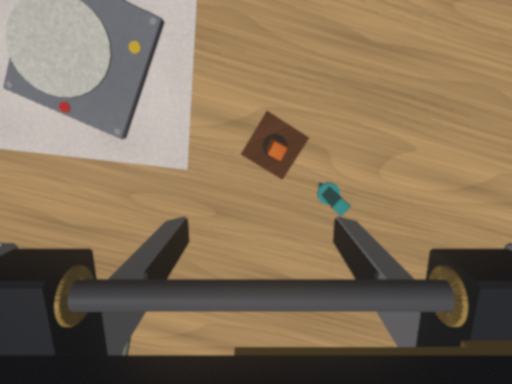

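The wrist view shows the orange handle top at (277,149) on the block, whose corners are (268,111), (309,138), (284,178) and (242,154). The turquoise one is at (333,198).

```bash
cat >> h.py <<'E'
def rect(m):
    k=max(cv2.findContours(m,cv2.RETR_EXTERNAL,cv2.CHAIN_APPROX_NONE)[0],key=cv2.contourArea); return k,cv2.minAreaRect(k)
def probe(c,box,zt=.15,zb=.075):
    hsv=cv2.cvtColor(c["img"],cv2.COLOR_RGB2HSV); k=np.zeros(hsv.shape[:2],np.uint8);k[box[1]:box[3],box[0]:box[2]]=255
    mo=cv2.inRange(hsv,np.array((4,150,150)),np.array((17,255,255)))&k
    mb=cv2.inRange(hsv,np.array((0,0,0)),np.array((180,255,125)))&k|mo
    out=[]
    for m,z in((mo,zt),(mb,zb)):
        kk,r=rect(cv2.morphologyEx(m,cv2.MORPH_CLOSE,np.ones((3,3))))
        w=onz(c,cv2.boxPoints(r),z); e=w[1]-w[0]; f=w[2]-w[1]
        print("px",np.round(r[0],1),"sides",np.linalg.norm(e).round(4),np.linalg.norm(f).round(4),"yaw",np.round((np.degrees(np.arctan2([e[1],f[1]],[e[0],f[0]]))+45)%90-45,1),"centre",onz(c,r[0],z).round(4)[0])
        out.append(r[0])
    return out
E
python3 -c "
from h import *
c=load('w1');probe(c,(235,100,318,185))
print(c['img'][[130,149,130,178,200],[270,277,255,278,300]])
print(deep(c,[(277,149),(256,152)]).round(4))"
```

```text
px [277. 151.] sides 0.0162 0.0164 yaw [-11.4 -11.1] centre [ 0.4881 -0.2612  0.15  ]
px [274.2 145.2] sides 0.0693 0.0694 yaw [-18.3 -16.4] centre [ 0.4891 -0.2613  0.075 ]
[[ 93  62  44]
 [193 104  49]
 [113  83  58]
 [152 121  83]
 [168 136  94]]
[[ 0.4905 -0.2605  0.1516]
 [ 0.4735 -0.239   0.0758]]
```

```bash
cat >> h.py <<'E'
def to(x,y,z,yaw=None):
    T=tool(); v=T[:3,:3].T@(np.array([x,y,z])-T[:3,3])/.5
    r=np.zeros(3)
    if yaw is not None: r=(R.from_matrix(T[:3,:3].T)*R.from_euler('xyz',[np.pi,0,yaw])).as_rotvec()/np.radians(60)
    print("rows",v.round(4),r.round(4))
E
python3 -c "
from h import *
to(.475,-.258,.25,np.radians(-11.3))"
```

```text
rows [0.0521 0.0237 0.115 ] [-1.000e-04  1.200e-03  4.372e-01]
```

```bash
python3 -m handwheel '[[0.052,0.024,0.115,0,0,0.437,110],[0.052,0.024,0.115,0,0,0.437,110],[0.052,0.024,0.115,0,0,0.437,110],[0.052,0.024,0.115,0,0,0.437,110],[0.052,0.024,0.115,0,0,0.437,110],[0.052,0.024,0.115,0,0,0.437,110]]'; python3 -c "
from h import *
c=shot('wrist','w2');print(deep(c,[(260,160)]));
m,b=blobs(c,(4,150,150),(17,255,255),None,60);print(b)"
```

```text
clock: 1.78
ee_pos: [0.474, -0.2599, 0.2502]
eef_rot: [3.142, 0.001, -0.199]
wrist_force: [0.0, -0.7, -0.3]
finger_gap: 0.612
grasp_force: 0.0
[[ 0.49870095 -0.26408638  0.0817328 ]]
[([259.0, 180.0], [251, 172, 17, 17, 286])]
```

View pics/w2.png

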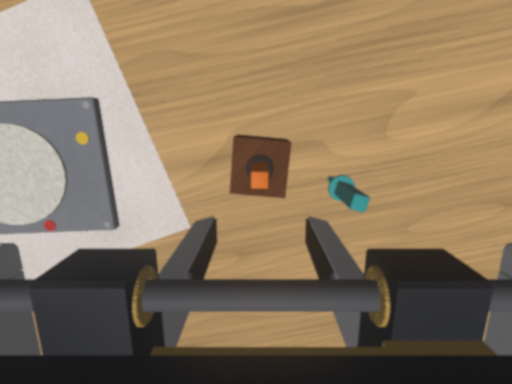

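The handle top (259,180) is now square with the picture, and the fingers straddle it. The block corners are near (237,136), (291,140), (286,197) and (231,192).

```bash
python3 -c "
from h import *
a,b=load('w1'),load('w2')
pa=probe(a,(235,100,318,185));pb=probe(b,(222,128,298,204))
print(cross(a,pa[0],b,pb[0]),cross(a,pa[1],b,pb[1]))
print(deep(b,[(259,180),(238,185),(285,150)]).round(4))
to(.488,-.2615,.18,np.radians(-11.3)); to(.488,-.2615,.099,np.radians(-11.3))"
```

```text
px [277. 151.] sides 0.0162 0.0164 yaw [-11.4 -11.1] centre [ 0.4881 -0.2612  0.15  ]
px [274.2 145.2] sides 0.0693 0.0694 yaw [-18.3 -16.4] centre [ 0.4891 -0.2613  0.075 ]
px [259. 180.] sides 0.0155 0.0159 yaw [-11.5 -11.2] centre [ 0.4881 -0.261   0.15  ]
px [259.8 165.6] sides 0.0727 0.0689 yaw [-17.3 -15.9] centre [ 0.4912 -0.2623  0.075 ]
(array([ 0.48826675, -0.26108796,  0.15110752]), np.float64(9.60497785652228e-05)) (array([ 0.48837035, -0.26210756,  0.05775729]), np.float64(0.0009348298813777476))
[[ 0.4885 -0.2611  0.1523]
 [ 0.4732 -0.2312  0.0768]
 [ 0.5413 -0.2732  0.4306]]
rows [ 0.0276 -0.0022  0.1411] [ 0.0002  0.0001 -0.0017]
rows [ 0.0276 -0.0022  0.3031] [ 0.0002  0.0001 -0.0017]
```

```bash
python3 -m handwheel '[[0.028,-0.002,0.07,0,0,0,110],[0.028,-0.002,0.14,0,0,0,110],[0.028,-0.002,0.2,0,0,0,110],[0.028,-0.002,0.26,0,0,0,110],[0.028,-0.002,0.303,0,0,0,110],[0.028,-0.002,0.303,0,0,0,110]]' && python3 -m handwheel '[[0,0,0,0,0,0,255],[0,0,0,0,0,0,255],[0,0,0,0,0,0,255],[0,0,0,0,0,0,255],[0,0,0,0,0,0,255],[0,0,0,0,0,0,255],[0,0,0,0,0,0,255]]'
```

```text
clock: 2.33
ee_pos: [0.485, -0.2583, 0.0939]
eef_rot: [-3.137, 0.01, -0.198]
wrist_force: [-0.9, 0.0, -0.8]
finger_gap: 0.568
grasp_force: 0.0
clock: 2.92
ee_pos: [0.4898, -0.261, 0.1002]
eef_rot: [3.141, -0.002, -0.199]
wrist_force: [0.3, -0.6, 2.8]
finger_gap: 0.189
grasp_force: 30.0
```

```bash
python3 -c "
from h import *
s=env.read_state();print(s['ee_pos'],s['eef_rot'],s['wrist_force'])"; python3 -m handwheel '[[0,0,-0.03,0,0,0,255],[0,0,-0.08,0,0,0,255],[0,0,-0.15,0,0,0,255],[0,0,-0.22,0,0,0,255],[0,0,-0.22,0,0,0,255],[0,0,-0.22,0,0,0,255]]'; python3 -c "
from h import *
c=shot('wrist','w3')
s=env.read_state();print(s['ee_pos'],s['eef_rot'],s['wrist_force'])
for f in('w1','w2','w3'):
  c=load(f)
  for n,lo,hi in(('red',(0,150,100),(3,255,255)),('yel',(18,150,120),(32,255,255)),('blue',(105,150,90),(125,255,255))):
    for b in blobs(c,lo,hi,None,25)[1]: print(f,n,b,onz(c,b[0],.018).round(4)[0])
to(.50,-.0,.21,-.2)"
```

```text
[ 0.48976443 -0.26099472  0.10022235] [ 3.14056785e+00 -1.98222241e-03 -1.98621459e-01] [ 0.25439793 -0.62843402  2.80361386]
clock: 3.42
ee_pos: [0.4906, -0.2615, 0.2119]
eef_rot: [3.139, -0.005, -0.199]
wrist_force: [0.0, -0.3, -1.6]
finger_gap: 0.192
grasp_force: 30.0
[ 0.48913823 -0.26045804  0.20942648] [ 3.14111749e+00 -9.03040453e-04 -1.98647160e-01] [-0.48862495 -0.42491515 -1.86407317]
w1 red ([64.1, 106.7], [60, 103, 9, 9, 66]) [0.4584 0.0636 0.018 ]
w1 yel ([134.3, 46.8], [130, 42, 10, 11, 87]) [ 0.5704 -0.0272  0.018 ]
w2 red ([49.5, 225.0], [45, 221, 10, 9, 64]) [0.4584 0.0639 0.018 ]
w2 yel ([81.9, 137.6], [77, 133, 11, 10, 90]) [ 0.5705 -0.0268  0.018 ]
w3 red ([32.0, 247.1], [27, 243, 11, 9, 77]) [0.4584 0.0642 0.018 ]
w3 yel ([66.6, 153.6], [61, 148, 12, 12, 109]) [ 0.5702 -0.0264  0.018 ]
rows [-0.0815 -0.515  -0.0015] [ 0.0005 -0.0009  0.0013]
```

View pics/w3.png

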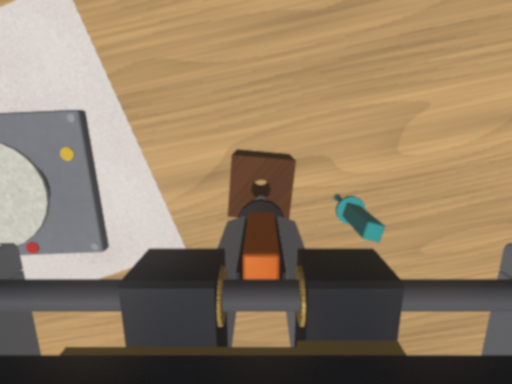

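The probe is held upright with the handle at (261,250). The hole's mouth is visible at (261,188) on the block.

```bash
python3 -m handwheel '[[-0.08,-0.07,0,0,0,0,255],[-0.08,-0.15,0,0,0,0,255],[-0.08,-0.23,0,0,0,0,255],[-0.08,-0.31,0,0,0,0,255],[-0.08,-0.39,0,0,0,0,255],[-0.08,-0.46,0,0,0,0,255],[-0.08,-0.515,0,0,0,0,255],[-0.08,-0.515,0,0,0,0,255]]'; python3 -c "
from h import *
c=load('w3');print('hole',onz(c,(261,188),.0755),probe(c,(222,140,300,216)))
c=shot('wrist','w4');P={}
for n,lo,hi in(('red',(0,150,100),(3,255,255)),('yel',(18,150,120),(32,255,255)),('blue',(105,150,90),(125,255,255))):
    for b in blobs(c,lo,hi,None,25)[1]: print(n,b,onz(c,b[0],.018).round(4)[0])
print(deep(c,[(x,y) for x in (120,160,200) for y in(120,160,200)]).round(4))
s=env.read_state();print(s['ee_pos'],s['eef_rot'],s['wrist_force'])"
```

```text
clock: 4.13
ee_pos: [0.4991, 0.0049, 0.2064]
eef_rot: [-3.139, 0.005, -0.193]
wrist_force: [-0.2, -1.6, -1.5]
finger_gap: 0.19
grasp_force: 30.0Traceback (most recent call last):
  File "<string>", line 3, in <module>
    c=load('w3');print('hole',onz(c,(261,188),.0755),probe(c,(222,140,300,216)))
                                                     ~~~~~^^^^^^^^^^^^^^^^^^^^^
  File "h.py", line 37, in probe
    kk,r=rect(cv2.morphologyEx(m,cv2.MORPH_CLOSE,np.ones((3,3))))
         ~~~~^^^^^^^^^^^^^^^^^^^^^^^^^^^^^^^^^^^^^^^^^^^^^^^^^^^^
  File "h.py", line 30, in rect
    k=max(cv2.findContours(m,cv2.RETR_EXTERNAL,cv2.CHAIN_APPROX_NONE)[0],key=cv2.contourArea); return k,cv2.minAreaRect(k)
ValueError: max() iterable argument is empty
```

```bash
python3 -c "
from h import *
c=load('w3');print('hole',onz(c,(261,188),.0755))
c=shot('wrist','w4')
for n,lo,hi in(('red',(0,150,100),(3,255,255)),('yel',(18,150,120),(32,255,255)),('blue',(105,150,90),(125,255,255))):
    for b in blobs(c,lo,hi,None,25)[1]: print(n,b,onz(c,b[0],.018).round(4)[0])
s=env.read_state();print(s['ee_pos'],s['eef_rot'],s['wrist_force'])"
```

```text
hole [[ 0.48931752 -0.26191514  0.0755    ]]
red ([224.1, 217.1], [219, 214, 10, 7, 53]) [0.4556 0.0633 0.018 ]
yel ([276.3, 115.6], [271, 110, 12, 12, 118]) [ 0.57   -0.0279  0.018 ]
blue ([156.9, 119.4], [152, 115, 11, 11, 82]) [0.5937 0.1159 0.018 ]
[0.49900382 0.00248387 0.20643515] [-3.14156846  0.00508431 -0.19402822] [ 0.38544439 -0.67693909 -0.80825124]
```

View pics/w4.png

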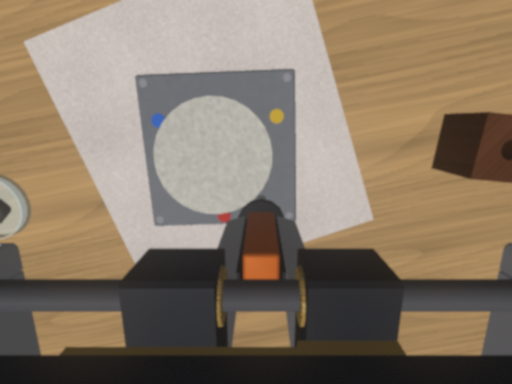

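The picture shows all three dots: red (224,217), half hidden by the plate's rim, yellow (276,116) and blue (157,119). The plate centre is at about (213,155). From yellow and blue the stage centre is about (0.540, 0.050), with yaw about -9.4°.

```bash
cat > chk.py <<'E'
import sys
from h import *
s=env.read_state(); f=s["wrist_force"]; print(round(float(s["clock"]),2),"z",np.round(s["ee_pos"],4),"F",np.round(f,2)); sys.exit(0 if f[2]<float(sys.argv[1]) else 1)
E
python3 -c "
from h import *
c=load('w4')
v,u=np.mgrid[100:212:2,155:272:2];p=np.c_[u.ravel(),v.ravel()];p=p[np.hypot((p[:,0]-213)/57,(p[:,1]-155)/57)<.9]
q=deep(c,p); C=np.array([.540,.0503]); 
A=np.c_[q[:,:2]-C,np.ones(len(q))]; k=np.linalg.lstsq(A,q[:,2],rcond=None)[0]; r=q[:,2]-A@k
A,q=A[abs(r)<.004],q[abs(r)<.004]; k=np.linalg.lstsq(A,q[:,2],rcond=None)[0]
print('plane',k,'tilt',np.hypot(*k[:2]),'high dir deg',np.degrees(np.arctan2(k[1],k[0])),len(q))
for n,t in(('r',(.4907,.0584)),('y',(.5576,.0035)),('b',(.5717,.089))): print(n,k@[*(np.array(t)-C),1])
to(.492,.058,.172,-.195)"
```

```text
plane [-0.03027253  0.09288232  0.06519957] tilt 0.09769110052810183 high dir deg 108.05200617321273 1979
r 0.06744435532099897
y 0.06031988378792138
b 0.06783447932623189
rows [-0.0348 -0.1062  0.0691] [-0.      0.0049  0.0009]
```

```bash
python3 -m handwheel '[[-0.035,-0.106,0,0,0.005,0,255],[-0.035,-0.106,0,0,0.005,0,255],[-0.035,-0.106,0.04,0,0.005,0,255],[-0.035,-0.106,0.07,0,0.005,0,255],[-0.035,-0.106,0.08,0,0.005,0,255],[-0.035,-0.106,0.08,0,0.005,0,255],[-0.035,-0.106,0.08,0,0.005,0,255]]'; python3 -c "
from h import *
to(.492,.058,.157,-.195)";python3 chk.py 5; python3 -m handwheel '[[0,0,0,0,0,0,255],[0,0,0,0,0,0,255]]'; python3 chk.py 5
```

```text
clock: 4.77
ee_pos: [0.4935, 0.0544, 0.1683]
eef_rot: [3.141, -0.003, -0.2]
wrist_force: [-0.4, 1.1, -0.8]
finger_gap: 0.193
grasp_force: 30.0
rows [-0.0044 -0.0065  0.0226] [ 0.0005 -0.0032 -0.0049]
4.77 z [0.4935 0.0544 0.1683] F [-0.41  1.1  -0.83]
clock: 4.93
ee_pos: [0.4948, 0.0547, 0.17]
eef_rot: [-3.141, -0.007, -0.2]
wrist_force: [0.4, 0.6, -0.8]
finger_gap: 0.19
grasp_force: 30.0
4.93 z [0.4948 0.0547 0.17  ] F [ 0.38  0.63 -0.76]
```

```bash
python3 -m handwheel '[[-0.004,-0.006,0.01,0,0,0,255],[-0.004,-0.006,0.02,0,0,0,255],[-0.004,-0.006,0.022,0,0,0,255],[-0.004,-0.006,0.022,0,0,0,255]]' >/dev/null; python3 chk.py 0.6 && python3 -m handwheel '[[0,0,0.001,0,0,0,255],[0,0,0.001,0,0,0,255],[0,0,0.001,0,0,0,255]]' >/dev/null; python3 chk.py 0.6 && python3 -m handwheel '[[0,0,0.001,0,0,0,255],[0,0,0.001,0,0,0,255],[0,0,0.001,0,0,0,255]]'>/dev/null; python3 chk.py 0.6 && python3 -m handwheel '[[0,0,0.001,0,0,0,255],[0,0,0.001,0,0,0,255],[0,0,0.001,0,0,0,255]]'>/dev/null; python3 chk.py 0.6 && python3 -m handwheel '[[0,0,0.001,0,0,0,255],[0,0,0.001,0,0,0,255],[0,0,0.001,0,0,0,255]]'>/dev/null; python3 chk.py 0.6 && python3 -m handwheel '[[0,0,0.001,0,0,0,255],[0,0,0.001,0,0,0,255],[0,0,0.001,0,0,0,255]]'>/dev/null; python3 chk.py 0.6 && python3 -m handwheel '[[0,0,0.001,0,0,0,255],[0,0,0.001,0,0,0,255],[0,0,0.001,0,0,0,255]]'>/dev/null; python3 chk.py 0.6
```

```text
5.27 z [0.4921 0.0587 0.1573] F [ 0.16 -0.87 -0.35]
5.52 z [0.4928 0.0586 0.1576] F [ 0.88  0.21 -0.83]
5.77 z [0.4927 0.0586 0.1571] F [-0.43 -0.55 -0.06]
6.02 z [0.4927 0.0586 0.1565] F [-0.07  0.45 -1.02]
6.27 z [0.4927 0.0586 0.156 ] F [ 0.13 -0.38 -1.14]
6.52 z [0.4927 0.0586 0.1555] F [-0.28 -0.53 -0.96]
6.77 z [0.4927 0.0586 0.155 ] F [ 0.34  0.04 -0.32]
```

```bash
python3 -m handwheel '[[0,0,0.001,0,0,0,255],[0,0,0.001,0,0,0,255],[0,0,0.001,0,0,0,255]]' >/dev/null; python3 chk.py 0.7 && python3 -m handwheel '[[0,0,0.001,0,0,0,255],[0,0,0.001,0,0,0,255],[0,0,0.001,0,0,0,255]]' >/dev/null; python3 chk.py 0.7 && python3 -m handwheel '[[0,0,0.001,0,0,0,255],[0,0,0.001,0,0,0,255],[0,0,0.001,0,0,0,255]]'>/dev/null; python3 chk.py 0.7 && python3 -m handwheel '[[0,0,0.001,0,0,0,255],[0,0,0.001,0,0,0,255],[0,0,0.001,0,0,0,255]]'>/dev/null; python3 chk.py 0.7 && python3 -m handwheel '[[0,0,0.001,0,0,0,255],[0,0,0.001,0,0,0,255],[0,0,0.001,0,0,0,255]]'>/dev/null; python3 chk.py 0.7 && python3 -m handwheel '[[0,0,0.001,0,0,0,255],[0,0,0.001,0,0,0,255],[0,0,0.001,0,0,0,255]]'>/dev/null; python3 chk.py 0.7 && python3 -m handwheel '[[0,0,0.001,0,0,0,255],[0,0,0.001,0,0,0,255],[0,0,0.001,0,0,0,255]]'>/dev/null; python3 chk.py 0.7
```

```text
7.02 z [0.4927 0.0586 0.1545] F [-0.94  0.57 -0.37]
7.27 z [0.4927 0.0586 0.154 ] F [ 0.23  0.56 -1.85]
7.52 z [0.4928 0.0586 0.1535] F [ 0.14  0.07 -1.22]
7.77 z [0.4928 0.0586 0.1533] F [-1.13  0.05 -0.02]
8.02 z [0.4928 0.0586 0.1529] F [-1.66 -0.37  2.88]
8.02 z [0.4928 0.0586 0.1529] F [-1.66 -0.37  2.88]
8.02 z [0.4928 0.0586 0.1529] F [-1.66 -0.37  2.88]
```

```bash
python3 -m handwheel '[[0,0,-0.012,0,0,0,255],[0,0,-0.024,0,0,0,255],[0,0,-0.024,0,0,0,255],[0,0,-0.024,0,0,0,255]]';  python3 -c "
from h import *
to(.559,.0035,.165,None);to(.559,.0035,.151,None)"
```

```text
clock: 8.35
ee_pos: [0.4931, 0.0586, 0.165]
eef_rot: [-3.141, -0.006, -0.199]
wrist_force: [0.8, 0.2, -0.8]
finger_gap: 0.185
grasp_force: 30.0
rows [0.1511 0.082  0.0009] [0. 0. 0.]
rows [0.1509 0.082  0.0289] [0. 0. 0.]
```

```bash
python3 -m handwheel '[[0.05,0.027,0.0,0,0,0,255],[0.1,0.054,0.0,0,0,0,255],[0.151,0.082,0.0,0,0,0,255],[0.151,0.082,0.0,0,0,0,255],[0.151,0.082,0.015,0,0,0,255],[0.151,0.082,0.029,0,0,0,255],[0.151,0.082,0.029,0,0,0,255],[0.151,0.082,0.029,0,0,0,255]]'>/dev/null; python3 chk.py 0.5 && python3 -m handwheel '[[0,0,0.001,0,0,0,255],[0,0,0.001,0,0,0,255],[0,0,0.001,0,0,0,255]]' >/dev/null; python3 chk.py 0.5 && python3 -m handwheel '[[0,0,0.001,0,0,0,255],[0,0,0.001,0,0,0,255],[0,0,0.001,0,0,0,255]]'>/dev/null; python3 chk.py 0.5 && python3 -m handwheel '[[0,0,0.001,0,0,0,255],[0,0,0.001,0,0,0,255],[0,0,0.001,0,0,0,255]]'>/dev/null; python3 chk.py 0.5 && python3 -m handwheel '[[0,0,0.001,0,0,0,255],[0,0,0.001,0,0,0,255],[0,0,0.001,0,0,0,255]]'>/dev/null; python3 chk.py 0.5 && python3 -m handwheel '[[0,0,0.001,0,0,0,255],[0,0,0.001,0,0,0,255],[0,0,0.001,0,0,0,255]]'>/dev/null; python3 chk.py 0.5 && python3 -m handwheel '[[0,0,0.001,0,0,0,255],[0,0,0.001,0,0,0,255],[0,0,0.001,0,0,0,255]]'>/dev/null; python3 chk.py 0.5
```

```text
9.02 z [0.5568 0.0044 0.1489] F [-1.31 -0.14 -0.8 ]
9.27 z [0.5586 0.0038 0.1503] F [ 0.   -0.   -0.51]
9.52 z [0.5587 0.0035 0.1496] F [ 0.59 -0.42 -0.46]
9.77 z [0.5586 0.0035 0.1488] F [-0.06 -0.43 -1.06]
10.02 z [0.5586 0.0035 0.1483] F [-0.11 -0.14 -1.36]
10.27 z [0.5586 0.0035 0.1478] F [-0.77  0.32 -0.39]
10.52 z [0.5586 0.0035 0.1473] F [ 0.3  -0.71 -0.71]
```

```bash
python3 -m handwheel '[[0,0,0.001,0,0,0,255],[0,0,0.001,0,0,0,255],[0,0,0.001,0,0,0,255]]' >/dev/null; python3 chk.py 0.5 && python3 -m handwheel '[[0,0,0.001,0,0,0,255],[0,0,0.001,0,0,0,255],[0,0,0.001,0,0,0,255]]' >/dev/null; python3 chk.py 0.5 && python3 -m handwheel '[[0,0,0.0008,0,0,0,255],[0,0,0.0008,0,0,0,255],[0,0,0.0008,0,0,0,255]]'>/dev/null; python3 chk.py 0.5 && python3 -m handwheel '[[0,0,0.0008,0,0,0,255],[0,0,0.0008,0,0,0,255],[0,0,0.0008,0,0,0,255]]'>/dev/null; python3 chk.py 0.5 && python3 -m handwheel '[[0,0,0.0008,0,0,0,255],[0,0,0.0008,0,0,0,255],[0,0,0.0008,0,0,0,255]]'>/dev/null; python3 chk.py 0.5 && python3 -m handwheel '[[0,0,0.0008,0,0,0,255],[0,0,0.0008,0,0,0,255],[0,0,0.0008,0,0,0,255]]'>/dev/null; python3 chk.py 0.5 && python3 -m handwheel '[[0,0,0.0008,0,0,0,255],[0,0,0.0008,0,0,0,255],[0,0,0.0008,0,0,0,255]]'>/dev/null; python3 chk.py 0.5 && python3 -m handwheel '[[0,0,0.0008,0,0,0,255],[0,0,0.0008,0,0,0,255],[0,0,0.0008,0,0,0,255]]'>/dev/null; python3 chk.py 0.5
```

```text
10.77 z [0.5586 0.0035 0.1468] F [-0.44  0.13 -1.83]
11.02 z [0.5586 0.0035 0.1464] F [-0.16  1.67 -0.51]
11.27 z [0.5587 0.0035 0.1461] F [-0.15  0.3  -0.9 ]
11.52 z [0.5588 0.0035 0.1458] F [-0.33  0.15  0.97]
11.52 z [0.5588 0.0035 0.1458] F [-0.33  0.15  0.97]
11.52 z [0.5588 0.0035 0.1458] F [-0.33  0.15  0.97]
11.52 z [0.5588 0.0035 0.1458] F [-0.33  0.15  0.97]
11.52 z [0.5588 0.0035 0.1458] F [-0.33  0.15  0.97]
```

```bash
python3 -m handwheel '[[0,0,-0.02,0,0,0,255],[0,0,-0.038,0,0,0,255],[0,0,-0.038,0,0,0,255],[0,0,-0.038,0,0,0,255],[0,0,-0.038,0,0,0,255]]';  python3 -c "
from h import *
to(.573,.089,.165,None);to(.573,.089,.157,None)"
```

```text
clock: 11.93
ee_pos: [0.5587, 0.0035, 0.1649]
eef_rot: [-3.142, -0.006, -0.199]
wrist_force: [-0.1, -0.7, -2.2]
finger_gap: 0.19
grasp_force: 30.0
rows [-5.800e-03 -1.733e-01 -1.000e-04] [0. 0. 0.]
rows [-0.0059 -0.1733  0.0159] [0. 0. 0.]
```

```bash
python3 -m handwheel '[[-0.002,-0.06,0.0,0,0,0,255],[-0.004,-0.12,0.0,0,0,0,255],[-0.006,-0.173,0.0,0,0,0,255],[-0.006,-0.173,0.0,0,0,0,255],[-0.006,-0.173,0.008,0,0,0,255],[-0.006,-0.173,0.016,0,0,0,255],[-0.006,-0.173,0.016,0,0,0,255],[-0.006,-0.173,0.016,0,0,0,255]]'>/dev/null; python3 chk.py 0.5 && python3 -m handwheel '[[0,0,0,0,0,0,255],[0,0,0.001,0,0,0,255],[0,0,0.001,0,0,0,255]]' >/dev/null; python3 chk.py 0.5 && python3 -m handwheel '[[0,0,0.001,0,0,0,255],[0,0,0.001,0,0,0,255],[0,0,0.001,0,0,0,255]]'>/dev/null; python3 chk.py 0.5 && python3 -m handwheel '[[0,0,0.001,0,0,0,255],[0,0,0.001,0,0,0,255],[0,0,0.001,0,0,0,255]]'>/dev/null; python3 chk.py 0.5 && python3 -m handwheel '[[0,0,0.0008,0,0,0,255],[0,0,0.0008,0,0,0,255],[0,0,0.0008,0,0,0,255]]'>/dev/null; python3 chk.py 0.5 && python3 -m handwheel '[[0,0,0.0008,0,0,0,255],[0,0,0.0008,0,0,0,255],[0,0,0.0008,0,0,0,255]]'>/dev/null; python3 chk.py 0.5 && python3 -m handwheel '[[0,0,0.0008,0,0,0,255],[0,0,0.0008,0,0,0,255],[0,0,0.0008,0,0,0,255]]'>/dev/null; python3 chk.py 0.5 && python3 -m handwheel '[[0,0,0.0008,0,0,0,255],[0,0,0.0008,0,0,0,255],[0,0,0.0008,0,0,0,255]]'>/dev/null; python3 chk.py 0.5
```

```text
12.6 z [0.5721 0.0878 0.1557] F [-0.47 -0.44 -1.01]
12.85 z [0.5729 0.0884 0.1562] F [-0.07  1.08 -1.15]
13.1 z [0.5728 0.0889 0.1557] F [ 0.09  0.8  -0.47]
13.35 z [0.5727 0.089  0.155 ] F [ 0.72 -0.33 -1.16]
13.6 z [0.5727 0.0889 0.1546] F [-0.2   0.21 -0.69]
13.85 z [0.5727 0.0889 0.1542] F [ 0.49 -0.88 -1.34]
14.1 z [0.5728 0.0889 0.1539] F [-0.32  0.56 -1.31]
14.35 z [0.5729 0.0889 0.1537] F [0.02 0.17 0.41]
```

```bash
python3 -m handwheel '[[0,0,0.0006,0,0,0,255],[0,0,0.0006,0,0,0,255]]'>/dev/null; python3 chk.py 1; python3 -m handwheel '[[0,0,-0.01,0,0,0,255],[0,0,-0.024,0,0,0,255],[0,0,-0.024,0,0,0,255],[0,0,-0.024,0,0,0,255]]'; python3 -c "
from h import *
C=np.array([.540,.0503]);o=np.array([.0015,0])
P=np.array([[.4928,.0586,.1532],[.5587,.0035,.1461],[.5728,.0889,.1539]])
k=np.linalg.solve(np.c_[P[:,:2]-o-C,np.ones(3)],P[:,2]);print(k,np.hypot(*k[:2]),np.degrees(np.arctan2(k[1],k[0])))
u=k[:2]/np.hypot(*k[:2]);
for r in(.05,.052):
  t=C+o+r*u;print(t);to(*t,.166)"
```

```text
14.52 z [0.5729 0.0889 0.1535] F [0.07 0.22 2.13]
clock: 14.85
ee_pos: [0.5733, 0.0889, 0.1661]
eef_rot: [-3.141, -0.007, -0.199]
wrist_force: [-0.1, -0.6, -1.4]
finger_gap: 0.189
grasp_force: 30.0
[-0.02756695  0.09588635  0.15106163] 0.09977037903988945 106.03973864471963
[0.5276848  0.09835351]
rows [-0.0932 -0.0005 -0.0005] [0. 0. 0.]
[0.52713219 0.10027566]
rows [-0.095  -0.0041 -0.0006] [0. 0. 0.]
```

```bash
python3 -m handwheel '[[-0.05,0,0,0,0,0,255],[-0.093,0,0,0,0,0,255],[-0.093,0,0.006,0,0,0,255],[-0.093,0,0.015,0,0,0,255],[-0.093,0,0.015,0,0,0,255],[-0.093,0,0.015,0,0,0,255]]'>/dev/null; python3 chk.py 2 && python3 -m handwheel '[[0,0,0.0,0,0,0,255],[0,0,0.002,0,0,0,255],[0,0,0.002,0,0,0,255],[0,0,0.002,0,0,0,255]]' >/dev/null; python3 chk.py 11 && python3 -m handwheel '[[0,0,0.001,0,0,0,255],[0,0,0.002,0,0,0,255],[0,0,0.002,0,0,0,255]]'>/dev/null; python3 chk.py 11 && python3 -m handwheel '[[0,0,0.001,0,0,0,255],[0,0,0.002,0,0,0,255],[0,0,0.002,0,0,0,255]]'>/dev/null; python3 chk.py 11 && python3 -m handwheel '[[0,0,0.001,0,0,0,255],[0,0,0.002,0,0,0,255],[0,0,0.002,0,0,0,255]]'>/dev/null; python3 chk.py 11 && python3 -m handwheel '[[0,0,0.001,0,0,0,255],[0,0,0.002,0,0,0,255],[0,0,0.002,0,0,0,255]]'>/dev/null; python3 chk.py 11
```

```text
15.35 z [0.5277 0.0979 0.1571] F [-0.94 -0.26 -0.72]
15.68 z [0.5275 0.098  0.1564] F [-1.07  0.23 -0.75]
15.93 z [0.5275 0.0981 0.1559] F [-1.28  0.37  1.07]
16.18 z [0.5276 0.0981 0.1554] F [-1.56  0.25  4.8 ]
16.43 z [0.5276 0.0982 0.1546] F [-1.11  0.28  5.5 ]
16.68 z [0.5276 0.0982 0.1536] F [-1.62 -0.32  5.13]
```

```bash
python3 -m handwheel '[[0,0,0.001,0,0,0,255],[0,0,0.002,0,0,0,255],[0,0,0.002,0,0,0,255]]'>/dev/null; python3 chk.py 11 && python3 -m handwheel '[[0,0,0.001,0,0,0,255],[0,0,0.002,0,0,0,255],[0,0,0.002,0,0,0,255]]'>/dev/null; python3 chk.py 11 && python3 -m handwheel '[[0,0,0.001,0,0,0,255],[0,0,0.0014,0,0,0,255],[0,0,0.0014,0,0,0,255]]'>/dev/null; python3 chk.py 11; python3 -m handwheel '[[0,0,0,0,0,0,255],[0,0,0,0,0,0,255]]'>/dev/null; python3 chk.py 11
```

```text
16.93 z [0.5276 0.0983 0.1526] F [-0.65 -0.21  6.29]
17.18 z [0.5276 0.0983 0.1516] F [-0.9  -0.22  6.07]
17.43 z [0.5276 0.0983 0.1509] F [-2.01  0.68  6.59]
17.6 z [0.5275 0.0983 0.1509] F [-2.09  0.63  6.02]
```

```bash
python3 -m handwheel '[[0,0,0.0008,0,0,0,255],[0,0,0.0008,0,0,0,255],[0,0,0.0008,0,0,0,255]]'>/dev/null; python3 chk.py 11; python3 -m handwheel '[[0,0,-0.004,0,0,0,255],[0,0,-0.004,0,0,0,255],[0,0,-0.004,0,0,0,255]]'>/dev/null; python3 chk.py 11; python3 -m handwheel '[[0,0,0.0016,0,0,0,255],[0,0,0.0016,0,0,0,255],[0,0,0.0016,0,0,0,255]]'>/dev/null; python3 chk.py 0.5;  python3 -m handwheel '[[0,0,0.0008,0,0,0,255],[0,0,0.0008,0,0,0,255],[0,0,0.0008,0,0,0,255]]'>/dev/null; python3 chk.py 0.5 && python3 -m handwheel '[[0,0,0.0008,0,0,0,255],[0,0,0.0008,0,0,0,255],[0,0,0.0008,0,0,0,255]]'>/dev/null; python3 chk.py 0.5 && python3 -m handwheel '[[0,0,0.0006,0,0,0,255],[0,0,0.0006,0,0,0,255],[0,0,0.0006,0,0,0,255]]'>/dev/null; python3 chk.py 0.5
```

```text
17.85 z [0.5275 0.0983 0.1505] F [-1.66  0.27  5.88]
18.1 z [0.5273 0.0981 0.1511] F [0.44 0.37 0.98]
18.35 z [0.5274 0.0981 0.1508] F [ 0.09 -0.03  3.84]
18.6 z [0.5275 0.0981 0.1506] F [-0.53 -0.52  4.16]
18.6 z [0.5275 0.0981 0.1506] F [-0.53 -0.52  4.16]
18.6 z [0.5275 0.0981 0.1506] F [-0.53 -0.52  4.16]
```

```bash
python3 -m handwheel '[[0,0,-0.012,0,0,0,255],[0,0,-0.02,0,0,0,255],[0,0,-0.02,0,0,0,255],[0,0,-0.02,0,0,0,255]]'; python3 -c "
from h import *
to(.5553,.0022,.1605);to(.5553,.0022,.1535)"
```

```text
clock: 18.93
ee_pos: [0.527, 0.0981, 0.1599]
eef_rot: [3.141, -0.005, -0.199]
wrist_force: [-0.5, -0.8, -0.5]
finger_gap: 0.191
grasp_force: 30.0
rows [ 0.0933  0.1768 -0.0006] [0. 0. 0.]
rows [0.0932 0.1768 0.0134] [0. 0. 0.]
```

```bash
python3 -m handwheel '[[0.03,0.06,0,0,0,0,255],[0.06,0.12,0.0,0,0,0,255],[0.093,0.177,0.0,0,0,0,255],[0.093,0.177,0.0,0,0,0,255],[0.093,0.177,0.006,0,0,0,255],[0.093,0.177,0.012,0,0,0,255],[0.093,0.177,0.012,0,0,0,255],[0.093,0.177,0.012,0,0,0,255]]'>/dev/null; python3 chk.py 0.5 && python3 -m handwheel '[[0,0,0,0,0,0,255],[0,0,0.001,0,0,0,255],[0,0,0.001,0,0,0,255]]' >/dev/null; python3 chk.py 0.5 && python3 -m handwheel '[[0,0,0.001,0,0,0,255],[0,0,0.001,0,0,0,255],[0,0,0.001,0,0,0,255]]'>/dev/null; python3 chk.py 0.5 && python3 -m handwheel '[[0,0,0.001,0,0,0,255],[0,0,0.001,0,0,0,255],[0,0,0.001,0,0,0,255]]'>/dev/null; python3 chk.py 0.5 && python3 -m handwheel '[[0,0,0.0008,0,0,0,255],[0,0,0.0008,0,0,0,255],[0,0,0.0008,0,0,0,255]]'>/dev/null; python3 chk.py 0.5 && python3 -m handwheel '[[0,0,0.0008,0,0,0,255],[0,0,0.0008,0,0,0,255],[0,0,0.0008,0,0,0,255]]'>/dev/null; python3 chk.py 0.5 && python3 -m handwheel '[[0,0,0.0008,0,0,0,255],[0,0,0.0008,0,0,0,255],[0,0,0.0008,0,0,0,255]]'>/dev/null; python3 chk.py 0.5 && python3 -m handwheel '[[0,0,0.0008,0,0,0,255],[0,0,0.0008,0,0,0,255],[0,0,0.0008,0,0,0,255]]'>/dev/null; python3 chk.py 0.5
```

```text
19.6 z [0.5544 0.0034 0.1536] F [ 0.25  0.39 -0.73]
19.85 z [0.5552 0.0027 0.154 ] F [ 0.21 -0.35 -1.11]
20.1 z [0.5553 0.0022 0.1534] F [-1.12 -0.68 -0.71]
20.35 z [0.5553 0.0021 0.1529] F [ 0.49 -0.55 -1.24]
20.6 z [0.5553 0.0021 0.1525] F [ 0.76 -0.4  -1.26]
20.85 z [0.5553 0.0022 0.152 ] F [-0.56 -0.28 -1.27]
21.1 z [0.5553 0.0022 0.1517] F [-0.05 -0.06 -0.58]
21.35 z [0.5553 0.0021 0.1512] F [ 1.07  0.33 -0.18]
```

```bash
python3 -m handwheel '[[0,0,0.0006,0,0,0,255],[0,0,0.0006,0,0,0,255],[0,0,0.0006,0,0,0,255]]'>/dev/null; python3 chk.py 0.5 && python3 -m handwheel '[[0,0,0.0006,0,0,0,255],[0,0,0.0006,0,0,0,255],[0,0,0.0006,0,0,0,255]]'>/dev/null; python3 chk.py 0.5 && python3 -m handwheel '[[0,0,0.0006,0,0,0,255],[0,0,0.0006,0,0,0,255],[0,0,0.0006,0,0,0,255]]'>/dev/null; python3 chk.py 0.5
```

```text
21.6 z [0.5553 0.0021 0.1509] F [ 0.84  0.13 -1.49]
21.85 z [0.5553 0.0021 0.1508] F [-0.11 -0.51  0.21]
22.1 z [0.5554 0.0021 0.1506] F [ 0.35 -0.03  1.03]
```

Both sides now read the same within about 0.5 mm across 100 mm, roughly 0.005 rad, so the plate is level. Next I return the probe to its block.

```bash
python3 -m handwheel '[[0,0,-0.03,0,0,0,255],[0,0,-0.08,0,0,0,255],[0,0,-0.12,0,0,0,255],[0,0,-0.12,0,0,0,255],[0,0,-0.12,0,0,0,255],[0,0,-0.12,0,0,0,255]]'; python3 -c "
from h import *
to(.4898,-.2610,.21,-.1986)"
```

```text
clock: 22.6
ee_pos: [0.5542, 0.0023, 0.209]
eef_rot: [3.141, -0.003, -0.199]
wrist_force: [0.7, 0.9, -1.4]
finger_gap: 0.191
grasp_force: 30.0
rows [-0.0221  0.5417 -0.0021] [ 0.0001 -0.003  -0.0003]
```

```bash
python3 -m handwheel '[[-0.022,0.07,0,0,-0.003,0,255],[-0.022,0.15,0,0,-0.003,0,255],[-0.022,0.23,0,0,-0.003,0,255],[-0.022,0.31,0,0,-0.003,0,255],[-0.022,0.39,0,0,-0.003,0,255],[-0.022,0.46,0,0,-0.003,0,255],[-0.022,0.51,0,0,-0.003,0,255],[-0.022,0.54,0,0,-0.003,0,255]]'; python3 -m handwheel '[[0,0,0,0,0,0,255],[0,0,0,0,0,0,255],[0,0,0,0,0,0,255],[0,0,0,0,0,0,255]]'; python3 -c "
from h import *
to(.4898,-.2610,.21,-.1986);c=shot('wrist','w5')"
```

```text
clock: 23.27
ee_pos: [0.4889, -0.2625, 0.2079]
eef_rot: [-3.141, 0.002, -0.202]
wrist_force: [-0.2, -0.3, -0.7]
finger_gap: 0.193
grasp_force: 30.0
clock: 23.6
ee_pos: [0.4911, -0.2585, 0.2099]
eef_rot: [-3.141, -0.001, -0.197]
wrist_force: [-0.4, -0.7, -0.5]
finger_gap: 0.192
grasp_force: 30.0
rows [-0.0016  0.0054 -0.0003] [-0.0009 -0.0013  0.0018]
```

View pics/w5.png

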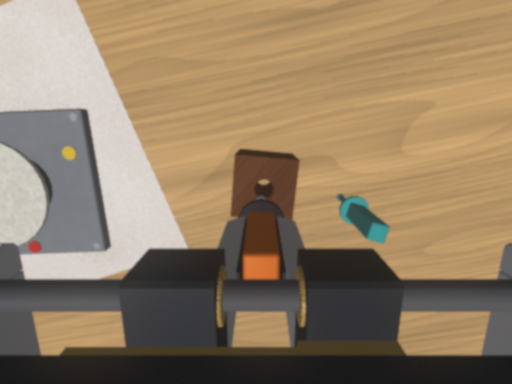

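The held probe is seen as before, with the hole mouth at (264,188) against (261,188) at lift-off. The remaining 2.7 mm correction in +y matches this.

```bash
python3 -m handwheel '[[-0.001,0.0055,0.02,0,0,0,255],[-0.001,0.0055,0.05,0,0,0,255],[-0.001,0.0055,0.08,0,0,0,255],[-0.001,0.0055,0.08,0,0,0,255],[-0.001,0.0055,0.08,0,0,0,255],[-0.001,0.0055,0.08,0,0,0,255]]'; python3 -c "
from h import *
to(.4898,-.2610,.1015)"
```

```text
clock: 24.15
ee_pos: [0.4903, -0.2628, 0.1707]
eef_rot: [3.141, -0.003, -0.198]
wrist_force: [0.7, 0.3, -0.6]
finger_gap: 0.191
grasp_force: 30.0
rows [-0.002  -0.0033  0.1383] [0. 0. 0.]
```

```bash
python3 -m handwheel '[[-0.001,-0.003,0.0,0,0,0,255],[-0.001,-0.003,0.01,0,0,0,255],[-0.001,-0.003,0.03,0,0,0,255],[-0.001,-0.003,0.05,0,0,0,255],[-0.001,-0.003,0.05,0,0,0,255]]'>/dev/null; python3 chk.py 2 && python3 -m handwheel '[[0,0,0.02,0,0,0,255],[0,0,0.04,0,0,0,255],[0,0,0.06,0,0,0,255],[0,0,0.08,0,0,0,255],[0,0,0.084,0,0,0,255],[0,0,0.084,0,0,0,255],[0,0,0.084,0,0,0,255]]'>/dev/null; python3 chk.py 2; python3 -c "
from h import *
to(.4898,-.2610,.1002)"
```

```text
24.57 z [ 0.488  -0.2601  0.1423] F [-0.22 -0.13 -1.15]
25.15 z [ 0.4899 -0.2614  0.1031] F [-0.64 -0.59 -0.42]
rows [-0.0004 -0.0008  0.0059] [0. 0. 0.]
```

```bash
python3 -m handwheel '[[0,0,0.0025,0,0,0,255],[0,0,0.004,0,0,0,255],[0,0,0.004,0,0,0,255],[0,0,0.004,0,0,0,255]]'>/dev/null; python3 chk.py 1 && python3 -m handwheel '[[0,0,0.0008,0,0,0,255],[0,0,0.0008,0,0,0,255],[0,0,0.0008,0,0,0,255]]'>/dev/null; python3 chk.py 1 && python3 -m handwheel '[[0,0,0.0008,0,0,0,255],[0,0,0.0008,0,0,0,255],[0,0,0.0008,0,0,0,255]]'>/dev/null; python3 chk.py 1 && python3 -m handwheel '[[0,0,0.0008,0,0,0,255],[0,0,0.0008,0,0,0,255],[0,0,0.0008,0,0,0,255]]'>/dev/null; python3 chk.py 1 
```

```text
25.48 z [ 0.4901 -0.2615  0.1017] F [ 0.57 -0.02 -1.1 ]
25.73 z [ 0.4899 -0.2614  0.101 ] F [-0.36 -0.52 -1.58]
25.98 z [ 0.4899 -0.2614  0.1005] F [ 0.34  0.49 -2.08]
26.23 z [ 0.49   -0.2615  0.1002] F [-0.51  0.44  0.1 ]
```

```bash
python3 -m handwheel '[[0,0,0,0,0,0,110],[0,0,0,0,0,0,110],[0,0,0,0,0,0,110],[0,0,0,0,0,0,110],[0,0,0,0,0,0,110],[0,0,0,0,0,0,110]]' && python3 -m handwheel '[[0,0,-0.03,0,0,0,110],[0,0,-0.08,0,0,0,110],[0,0,-0.15,0,0,0,110],[0,0,-0.22,0,0,0,110],[-0.04,0,-0.29,0,0,0,110],[-0.06,0,-0.32,0,0,0,110],[-0.06,0,-0.32,0,0,0,110],[-0.06,0,-0.32,0,0,0,110]]'; python3 -c "
from h import *
c=shot('wrist','w6');t=shot('top','t6');s=shot('scene','s6')
for c in(t,s): print(blobs(c,(6,170,100),(15,255,255),(80,140,400,320))[1])
a=[cv2.resize(c['img'][y:y+h,x:x+w,::-1],(400,300)) for c,x,y,w,h in((t,180,120,240,180),(s,80,130,240,180))]+[cv2.resize(cv2.imread('pics/w6.png'),(400,300))]
cv2.imwrite('pics/fin.png',np.vstack([np.hstack(a[:2]),np.hstack([a[2],a[2]*0])]))
q=onz(t,(237,220),.064)"
```

```text
clock: 26.73
ee_pos: [0.4899, -0.2614, 0.1002]
eef_rot: [3.142, -0.002, -0.199]
wrist_force: [-0.4, 0.5, 1.0]
finger_gap: 0.556
grasp_force: 0.0
clock: 27.4
ee_pos: [0.4606, -0.2557, 0.2609]
eef_rot: [3.14, -0.005, -0.199]
wrist_force: [-0.8, -0.2, -0.5]
finger_gap: 0.566
grasp_force: 0.0
[([337.5, 152.9], [329, 142, 20, 21, 232])]
[([133.8, 213.7], [130, 210, 9, 8, 46]), ([215.1, 292.7], [203, 280, 25, 22, 264])]
```

View pics/fin.png

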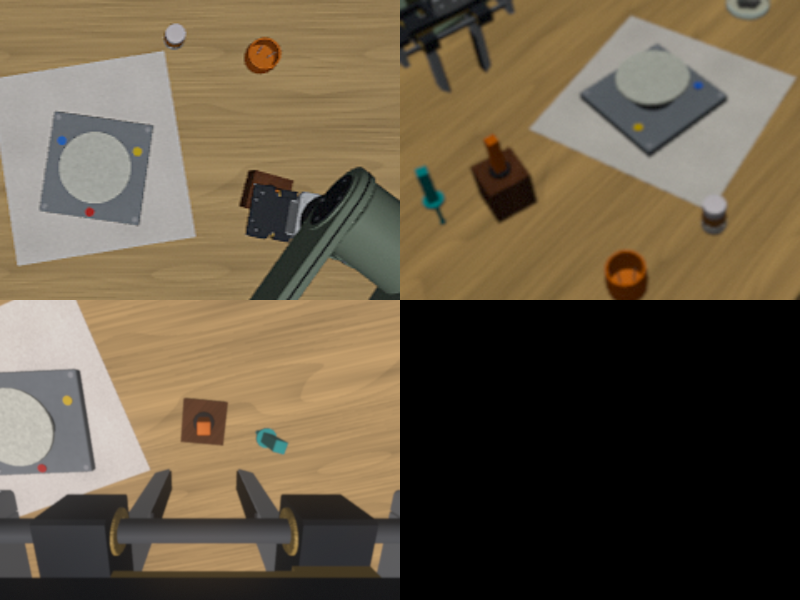

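The probe stands in the block at the same pixels as at the start (scene 133.8, 213.7), the gripper is clear, and the bystanders are unmoved. I compare the plate's plane in the depth images before and after as a last check, then hand in.

```bash
python3 -c "
from h import *
for f,cx,cy,r in(('top0',237,220,18),('t6',237,220,18),('scene0',231,177,17),('s6',231,177,17)):
    c=load(f);v,u=np.mgrid[cy-r:cy+r+1,cx-r:cx+r+1];p=np.c_[u.ravel(),v.ravel()]
    q=deep(c,p);q=q[(np.hypot(q[:,0]-.54,q[:,1]-.0503)<.05)&(abs(q[:,2]-.064)<.012)]
    k=np.linalg.lstsq(np.c_[q[:,:2]-[.54,.0503],np.ones(len(q))],q[:,2],rcond=None)[0];print(f,len(q),k.round(4))
"
```

```text
top0 866 [-0.0368  0.1005  0.0646]
t6 868 [-0.0027  0.0059  0.0647]
scene0 719 [-0.0343  0.0904  0.0625]
s6 663 [0.0047 0.0094 0.0625]
```

```bash
python3 -c "
from plant import env
print(env.hand_in())"
```

```text
the job is handed in; nothing more can be done
None
```

The job is handed in at about 27 s: I felt the plate at red, yellow and blue, pressed the high side down until it was level to about 0.01 rad by touch and depth images, and stood the probe back in its block; the hand-in returned no verdict.

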